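# Seat the stage plate in a stereo microscope's foot

## Robot

A 6-joint arm with a two-finger parallel gripper is mounted at the origin on the work surface. World frame = base frame: x ahead of the robot, y to its left, z up, the work surface at z = 0. Lengths are in m, angles in rad, forces in N, time in s.
With the tool pointing down it reaches from about 0.35 to 1 m from the base axis. Payload 7.1 kg.
Tool frame: the origin (TCP) lies at the very end of the fingers, on their centre line; the grasp point (between the pads) lies 19 mm behind it; z points along the fingers, y is the line along which they close (so a half turn about z gives the same grasp; the last joint's range is limited). The gripper opens to 85 mm and grips with 20 to 120 N. Pads are 22 mm wide; open, the fingers measure 114 mm over their backs; the gripper's body (76 mm by 85 mm) begins 54 mm behind the grasp point. The pads swing forward as they close: fully open they stand 13 mm farther back than shut.
Start: joints at [-1.188, 0.423, 1.63, -0, 1.089, -0.019], TCP at [0.244, -0.575, 0.231] pointing down, gripper open.
Joint ranges: [-3, 3], [-0.9, 2.11], [0.09, 2.58], [-1.31, 4.45], [0.11, 2.69], [-2.54, 2.54]. Speed limits (rad/s): [2.39, 2.39, 3.01, 3.14, 3.14, 3.14].

## Interface

Orientations are given as a unit quaternion [w, x, y, z].
In Python, from bench import manip, camera, calibration gives the robot as it stands.
- The arm moves only by the tool carry_out, never from a script. Its argument "rows" is a list of rows, each a list of 3 entries, a list of its own where there are three numbers: the shift along the tool's x, y, z in cm, then the turn about the tool's z in degrees, then the opening, from 0 (shut) to 1 (fully open). In form: [[[x, y, z], yaw, hand], ...]. A call has exactly 10 rows; each row is the pose to reach, as a shift and turn from the pose commanded when the call began, along the tool's axes at that moment; what a row does not reach only later rows make up. A row lasts 1/8 s, in which the tool goes at most 62.5 mm and 10.7 degrees, less where a joint would pass 70% of its speed; a pose out of reach is approached as far as the arm can. A call with a gripper value outside its range is refused whole. The fingers move at their own pace and stop on an object; "force" is the grip in N (left out, the last holds). Time passes only in rows, so rows that repeat a pose let the fingers close, or fill a call up. It gives the time, the measured TCP pose, the force, the opening and the grip force at its end, in the units of the state.
- manip.read_state(): the state, without advancing time (a new reading comes with each control period).
- camera(name): name is "side" or "top"; returns (picture, depth): 420x560x3 uint8, red, green, blue; 420x560 float32, m along the optical axis (not along the pixel's ray), 0 where there is no reading.
- calibration(name): a dict with "fx", "fy", "cx", "cy" (pixels), "R" (3x3) and "t" (3): a world point X has camera coordinates R X + t. Camera axes: x right, y down, z forward; pixel columns grow to the right and rows downward; lengths in m; the calibration is good to about 2 mm. A picture is of the moment at which its call begins. calibration takes no time and is no camera call.
- manip.finish_job(): hands the job in; it is judged then, once.
The state is a dict: "t": time; "q": joint angles; "dq": joint speeds; "joint_torque": joint torques, N m; "ee_pos": TCP position; "tool_rot": TCP orientation; "force": force on the tool from outside, world axes, zero at the start; "ft_torque": the same for the moment, N m; "width": finger opening in m; "grip_force": force on a finger pad.
Only numpy, scipy, OpenCV 4.12 (cv2) and the standard library are available. Lean on these libraries where they do the work, as an engineer would, in place of code of your own. Each camera call takes 0.05 s, during which the arm holds its last target. There are 200 camera calls.

## Task

The round black-and-white stage plate stands proud and crooked on its sprung seat in the microscope's white foot: lift the blue-handled tamper out of its stand and press the plate squarely down with its flat face until it bottoms out level. Hold it home with about 18 N for a second, never more than 30 N, and let nothing but the tamper touch the plate; then set the tamper back upright in the middle of its stand. Leave the dish, the vial and the bottle where they are.

Things in the scene. Friction and masses are not known exactly. Their poses are not given: they have to be found in the camera images.
- foot: The microscope's foot, a fixed white slab 200 (x) x 260 (y) x 36 mm high; its column and head have been taken off. Origin: centre of its underside. A round well of 100 mm diameter, its axis 55 mm from the origin towards the foot's own -y, holds the stage plate on a sprung seat: about 3 N to start it down, up to 7 N before a hard stop, then steep. A grip ring keeps it where it is left.
- plate_top (a point): Centre of the stage plate's top face: black, round, 94 mm across, 5 mm thick, with a white spot 60 mm across. z axis normal to it. It starts 1 to 18 mm above the foot's top and tilted up to 0.1 rad; it rocks freely, lies flat against a level face pressed on its middle, tips if pushed off centre. It goes 14 to 18 mm down, to 0 to 13 mm below the foot's top: the stop is hidden, feel for it.
- tamper_grip (a point): Middle of the tamper's grip, on its axis, 52 mm above its flat underside (z axis up along the tamper). Loose, about 0.2 kg, 80 mm tall: flat aluminium foot 60 mm in diameter and 12 mm thick, neck 20 mm in diameter from 12 to 25 mm, round blue handle 30 mm in diameter from 25 to 80 mm above the underside. Starts upright in the stand.
- stand_floor (a point): The centre of the floor of the tamper's stand, a fixed grey round cup 90 mm in outer diameter. The floor is 6 mm above the table, the rim 15 mm above the table; the recess is 72 mm in diameter (the tamper's foot has 6 mm to spare all round). z axis up.
- dish: A closed clear dish with an insect in it, 60 mm in diameter and 12 mm high, loose on the microscope's foot beside the plate, about 130 mm from the plate's centre. Origin at the centre of its underside. Leave it alone.
- vial: A small glass vial with a white cap, 28 mm in diameter, 55 mm high, loose on the table about 110 mm from the stand's centre, on the far side from the robot. Origin at the centre of its underside. Leave it alone.
- bottle: A brown glass bottle with a black cap, 60 mm in diameter, 120 mm high, loose on the table beyond and between the foot and the stand. Origin at the centre of its underside. Leave it alone.
There are look-alikes about, which are no part of the job. Of the things like the part that bears tamper_grip, leave any that is turquoise; of the rest the smaller one is meant. There is more than one size of the part that bears stand_floor; the job needs the larger.

How it is judged:
On the way, in this order (a step that is already met when the one before it is completed fails the run):
1. the tamper is lifted out of its stand (z of tamper_grip in the frame of stand_floor above 0.075 m), for 0.1 s.
2. the tamper holds the plate down on its hard stop (over 12 N), level, for half a second (z of plate_top in the frame of foot below 0.037 m and angle between plate_top's own z axis and vertical below 0.03 rad and contact force between tamper and plate above 12 N), for 0.5 s.
At the end, for the whole second after the job is handed in: The stage plate has been left down, no longer proud of the foot's top (within 1 mm), and level (within 0.03 rad); the tamper stands upright (within 0.06 rad) on the floor of its stand, within 10 mm of the centre, let go and at rest (z of plate_top in the frame of foot below 0.037 m and angle between plate_top's own z axis and vertical below 0.03 rad and horizontal distance between tamper_grip and stand_floor below 0.01 m and angle between tamper_grip's own z axis and vertical below 0.06 rad and z of tamper_grip in the frame of stand_floor below 0.055 m and linear speed of tamper below 0.02 m/s); the robot touches nothing.
It fails at once if the tamper presses the plate with more than 30 N (contact force between tamper and plate above 30 N).
It fails at once if the fingers or the arm press on the plate (contact force between any of the fingers, the arm and plate above 1 N).
It fails at once if the dish is moved by more than 15 mm (distance of dish from where it was at the start of the episode above 0.015 m).
It fails at once if the vial is moved by more than 15 mm (distance of vial from where it was at the start of the episode above 0.015 m).
It fails at once if the bottle is moved by more than 15 mm (distance of bottle from where it was at the start of the episode above 0.015 m).
It also fails if it takes over 70 s, if anything falls off the work surface, if the arm or the gripper's body presses on something with over 40 N, if the wrist force passes 120 N, or if a joint passes its speed limit or range.

## Working session

There is one attempt and no reset: what is moved stays moved. The work goes in short steps, Python scripts to look and compute and a tool call to move; the robot and the scene stay as the last step left them, time stands still between calls to the robot, and variables do not carry over. Pictures are saved under pics/ and viewed, at most 10 in all, crops included, and the job is handed in when it is done.

Besides the shell and the picture viewer there is one more tool, called after "Emit:" as name([rows], argument=value, ...), one row to a line, values as JSON. carry_out: Moves the arm, as the interface text tells. Its arguments: {"type":"object","properties":{"rows":{"type":"array"},"force":{"type":"number"}},"required":["rows"]}

```bash
mkdir -p pics; ls
cat > h.py <<'E'
import numpy as np, cv2
from bench import manip, camera, calibration
def pts(name, depth):
    c=calibration(name); v,u=np.indices(depth.shape)
    X=np.stack([(u-c['cx'])/c['fx']*depth,(v-c['cy'])/c['fy']*depth,depth],-1)
    return (X-np.array(c['t']))@np.array(c['R'])
E
python3 - <<'E'
from h import *
for n in ('side','top'):
    p,d=camera(n); cv2.imwrite(f'pics/{n}0.png',p[...,::-1]); np.save(n+'0.npy',d); np.save(n+'0p.npy',p)
    c=calibration(n); print(n,c, -np.array(c['R']).T@np.array(c['t']))
print(manip.read_state())
E
```

```text
pics
side {'fx': 470.2631237371656, 'fy': 470.2631237371656, 'cx': 288.1388001219413, 'cy': 211.0156840533329, 'R': array([[-0.81266369, -0.58261625, -0.01166345],
       [-0.43708896,  0.62266757, -0.64902877],
       [ 0.38539716, -0.52234415, -0.76067445]]), 't': array([0.4736036 , 0.27933012, 0.68254255])} [0.2439226  0.45852146 0.70600982]
top {'fx': 469.839517029152, 'fy': 469.839517029152, 'cx': 282.02758450601215, 'cy': 202.13434366774408, 'R': array([[-0.00564109, -0.99996571,  0.00606322],
       [-0.97619317,  0.00419205, -0.21686247],
       [ 0.21682962, -0.00714221, -0.97618334]]), 't': array([0.01461422, 0.59645488, 1.04175276])} [0.35645477 0.01955377 1.14620175]
{'t': 0.1, 'q': array([-1.18801728e+00,  4.23793987e-01,  1.63060283e+00,  2.11845067e-05,
        1.08860703e+00, -1.90153626e-02]), 'dq': array([ 0.00017594, -0.00048816, -0.00183709,  0.00025114, -0.00163906,
        0.00140538]), 'joint_torque': array([-6.77088269e-05, -5.58425939e+01, -2.82443655e+01, -7.40841551e-05,
        2.98684710e-03,  3.27465023e-05]), 'ee_pos': array([ 0.24425506, -0.57475989,  0.23060919]), 'tool_rot': array([-6.95655736e-04,  9.79888673e-01,  1.99543704e-01, -1.18402664e-04]), 'force': array([-0.64845301,  0.47669738, -0.11381584]), 'ft_torque': array([0.0405152 , 0.02318853, 0.02578523]), 'grip_force': 0.0, 'width': 0.08532429185474395}
```

View pics/side0.png

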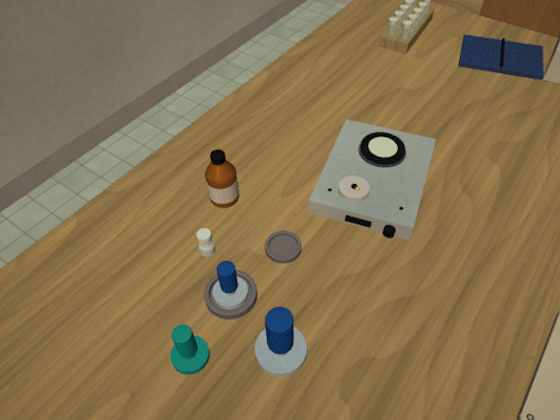

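View pics/top0.png

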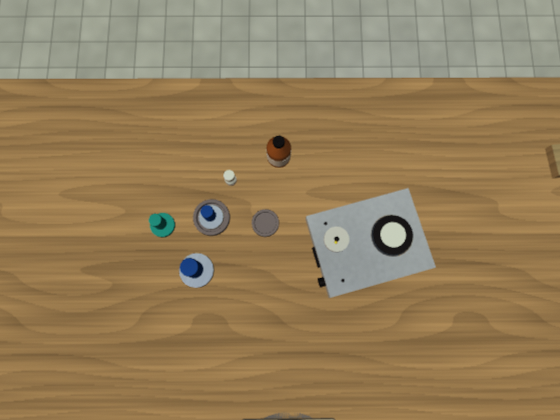

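The top view shows these candidates:
- Small blue tamper in the larger cup: top (209,214), side (228,280).
- Larger blue tamper, free-standing: top (192,268), side (280,335).
- Turquoise tamper: top (158,222), side (186,345).
- Small empty cup: top (265,222), side (283,247).

I choose the small blue tamper and the larger cup it stands in. Next I'll measure it and check it in a close crop.

```bash
cat > m.py <<'E'
from h import *
def load(n): return np.load(n+'0p.npy').astype(int), pts(n,np.load(n+'0.npy')), np.load(n+'0.npy')
def fitc(P):
    A=np.c_[2*P[:,:2],np.ones(len(P))]; s=np.linalg.lstsq(A,(P[:,:2]**2).sum(1),rcond=None)[0]
    return s[:2],np.sqrt(s[2]+s[:2]@s[:2])
E
python3 - <<'E'
from m import *
p,d=np.load('side0p.npy'),0
cv2.imwrite('pics/crop.png',cv2.resize(p[220:390,140:340,::-1],None,fx=3,fy=3,interpolation=cv2.INTER_CUBIC))
for n in ('side','top'):
    p,X,d=load(n); r,g,b=p[...,0],p[...,1],p[...,2]
    blue=((b>90)&(r<50)&(g<90)&(d>0)).astype(np.uint8)
    k,l,s,c=cv2.connectedComponentsWithStats(blue)
    for i in range(1,k):
        if s[i,4]<60: continue
        P=X[l==i]; zt=np.percentile(P[:,2],97); T=P[P[:,2]>zt-.006]
        print(n,'blue',c[i].round(),s[i,4],'ztop',zt.round(4),'top centre',(T.min(0)+T.max(0))[:2]/2,fitc(P[P[:,2]<zt-.008]))
    for nm,(u,v) in dict(side=dict(turq=(183,330),bigblue=(280,315),vial=(205,233),bottle=(218,157),dish=(354,187),cup2=(283,247),foot=(330,205),plate=(383,148)),top=dict(turq=(157,219),bigblue=(190,266),vial=(230,175),bottle=(279,142),dish=(337,239),cup2=(265,222),foot=(340,280),plate=(393,235)))[n].items():
        print(n,nm,X[v,u].round(4))
    # plate plane: white spot
    u0,v0=dict(side=(383,148),top=(393,235))[n]
    vv,uu=np.indices(d.shape)
    gray=p.sum(-1)
    reg=(abs(uu-u0)<30)&(abs(vv-v0)<30)
    spot=reg&(p.min(-1)>190)&(d>0)
    blk=reg&(p.max(-1)<60)&(d>0)
    print(n,'spot n',spot.sum(),(X[spot].min(0)+X[spot].max(0))/2,'blk',(X[blk].min(0)+X[blk].max(0))/2)
    P=X[spot]; A=np.c_[P[:,:2]-P[:,:2].mean(0),np.ones(len(P))]; print(' plane',np.linalg.lstsq(A,P[:,2],rcond=None)[0])
    # foot slab top
    m=(X[...,2]>.03)&(X[...,2]<.042)&(abs(r-b)<30)&(p.min(-1)>110)&(uu>295)
    cn=max(cv2.findContours(m.astype(np.uint8),0,2)[0],key=cv2.contourArea)
    Q=X[cn[:,0,1],cn[:,0,0]]; rc=cv2.minAreaRect((Q[:,:2]*1000).astype(np.float32)); print(n,'foot rect',rc,'z',np.median(X[m][:,2]))
    # stand ring
    u0,v0=dict(side=(230,294),top=(211,217))[n]
    ring=(np.hypot(uu-u0,vv-v0)<34)&(abs(X[...,2]-.0135)<.005)&(abs(r-b)<35)&(p.max(-1)<140)
    print(n,'ring',ring.sum(),fitc(X[ring]), X[ring].mean(0), np.percentile(X[ring][:,2],90))
E
```

```text
side blue [225. 273.] 316 ztop 0.0863 top centre [0.57121152 0.18509154] (array([0.56720833, 0.19204817]), np.float64(0.006878241628360423))
side blue [278. 325.] 722 ztop 0.1098 top centre [0.44124517 0.2167774 ] (array([0.45370765, 0.18922293]), np.float64(0.049542050773705486))
side turq [0.555  0.2987 0.0775]
side bigblue [0.4445 0.2104 0.1071]
side vial [0.6651 0.1354 0.0528]
side bottle [0.7192 0.0258 0.1219]
side dish [ 0.5084 -0.1136  0.0498]
side cup2 [0.5563 0.0531 0.0047]
side foot [ 0.5277 -0.0599  0.0351]
side plate [ 0.5182 -0.25    0.0438]Traceback (most recent call last):
  File "<stdin>", line 21, in <module>
    return umr_minimum(a, axis, None, out, keepdims, initial, where)
ValueError: zero-size array to reduction operation minimum which has no identity
```

View pics/crop.png

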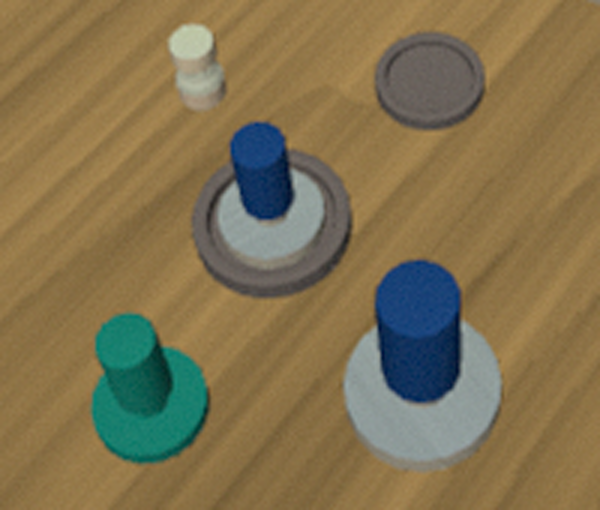

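The crop confirms the choice. The small blue tamper, crop (265,170), stands in the larger cup. The bigger blue one at (420,330) and the turquoise one at (135,370) stay where they are.

Run:
```python
from m import *
np.set_printoptions(precision=4,suppress=True)
for n in ('side','top'):
    p,X,d=load(n); r,g,b=p[...,0],p[...,1],p[...,2]; vv,uu=np.indices(d.shape)
    u0,v0=dict(side=(228,266),top=(208,213))[n]
    bl=(np.hypot(uu-u0,vv-v0)<25)&(b>r+40)&(b>g+25)&(d>0)
    P=X[bl]; T=P[P[:,2]>.080]
    print(n,'tamper top',bl.sum(),len(T),np.median(T[:,2]),fitc(T) , T.mean(0),(T.min(0)+T.max(0))/2)
    u0,v0=dict(side=(383,149),top=(393,235))[n]
    reg=(abs(uu-u0)<26)&(abs(vv-v0)<22)&(d>0)
    spot=reg&(p.min(-1)>185); blk=reg&(p.max(-1)<85)
    print(n,p[v0,u0],p[v0,u0+14],'spot',spot.sum(),'blk',blk.sum())
    cn=max(cv2.findContours(spot.astype(np.uint8),0,2)[0],key=cv2.contourArea)[:,0]
    print(' spot centre', fitc(X[cn[:,1],cn[:,0]]), X[spot].mean(0))
    P=X[spot|blk]; 
    for _ in range(3):
        A=np.c_[P[:,:2]-X[spot][:,:2].mean(0),np.ones(len(P))]; s=np.linalg.lstsq(A,P[:,2],rcond=None)[0]; P=P[abs(A@s-P[:,2])<.004]
    print(' plane',s,len(P))
    m=(X[...,2]>.028)&(X[...,2]<.045)&(abs(r-b)<35)&(p.min(-1)>105)&(uu>295)
    cn=max(cv2.findContours(m.astype(np.uint8),0,2)[0],key=cv2.contourArea)
    Q=X[cn[:,0,1],cn[:,0,0]]; print(' foot',cv2.minAreaRect((Q[:,:2]*1000).astype(np.float32)),np.median(X[m][:,2]))
    u0,v0=dict(side=(230,294),top=(211,217))[n]
    ring=(np.hypot(uu-u0,vv-v0)<30)&(abs(X[...,2]-.0135)<.005)&(abs(r-b)<35)&(p.max(-1)<140)
    print(' ring',ring.sum(),fitc(X[ring]),np.median(X[ring][:,2]))
```

```text
side tamper top 479 241 0.08446681665754181 (array([0.5701, 0.1854]), np.float64(0.010605040257598819)) [0.5698 0.1858 0.0843] [0.5703 0.1847 0.0838]
side [187 195 160] [123 127 103] spot 0 blk 799Traceback (most recent call last):
  File "<stdin>", line 13, in <module>
ValueError: max() iterable argument is empty
```

Run:
```python
from m import *
np.set_printoptions(precision=4,suppress=True)
for n in ('side','top'):
    p,X,d=load(n); r,g,b=p[...,0],p[...,1],p[...,2]; vv,uu=np.indices(d.shape)
    u0,v0=dict(side=(228,266),top=(208,213))[n]
    bl=(np.hypot(uu-u0,vv-v0)<25)&(b>r+40)&(b>g+25)&(d>0)
    P=X[bl]; T=P[P[:,2]>.080]
    print(n,'tamper top',len(T),np.median(T[:,2]),fitc(T) , T.mean(0),(T.min(0)+T.max(0))/2)
    u0,v0=dict(side=(383,149),top=(393,235))[n]
    reg=(abs(uu-u0)<26)&(abs(vv-v0)<22)&(d>0)
    spot=reg&(g>r+3)&(r>b+15)&(g>130); blk=reg&(p.max(-1)<85)
    print(n,'spot',spot.sum(),'blk',blk.sum())
    if spot.sum():
        cn=max(cv2.findContours(spot.astype(np.uint8),0,2)[0],key=cv2.contourArea)[:,0]
        print(' spot centre', fitc(X[cn[:,1],cn[:,0]]), X[spot].mean(0))
    P=X[spot|blk]; c0=P[:,:2].mean(0)
    for _ in range(3):
        A=np.c_[P[:,:2]-c0,np.ones(len(P))]; s=np.linalg.lstsq(A,P[:,2],rcond=None)[0]; P=P[abs(A@s-P[:,2])<.004]
    print(' plane',c0,s,len(P))
    m=(X[...,2]>.028)&(X[...,2]<.045)&(abs(r-b)<35)&(p.min(-1)>105)&(uu>295)
    print(' footpix',p[205,330] if n=='side' else p[280,340],m.sum())
    cs=cv2.findContours(m.astype(np.uint8),0,2)[0]
    if cs:
        cn=max(cs,key=cv2.contourArea)
        Q=X[cn[:,0,1],cn[:,0,0]]; print(' foot',cv2.minAreaRect((Q[:,:2]*1000).astype(np.float32)),np.median(X[m][:,2]))
    u0,v0=dict(side=(230,294),top=(211,217))[n]
    ring=(np.hypot(uu-u0,vv-v0)<30)&(abs(X[...,2]-.0135)<.005)&(abs(r-b)<35)&(p.max(-1)<140)
    print(' ring',ring.sum(),fitc(X[ring]) if ring.sum()>5 else '')
```

```text
side tamper top 241 0.08446681665754181 (array([0.5701, 0.1854]), np.float64(0.010605040257598819)) [0.5698 0.1858 0.0843] [0.5703 0.1847 0.0838]
side spot 428 blk 799
 spot centre (array([ 0.5211, -0.253 ]), np.float64(0.028549594669106924)) [ 0.5208 -0.2526  0.0451]
 plane [ 0.5192 -0.2475] [ 0.0279 -0.0422  0.0439] 747
 footpix [147 153 141] 7510
 foot ((505.695068359375, -197.95860290527344), (199.763671875, 265.566162109375), 15.223716735839844) 0.034325536147269256
 ring 782 (array([0.5705, 0.1853]), np.float64(0.03923041688867274))
top tamper top 121 0.08638383938932963 (array([0.5711, 0.185 ]), np.float64(0.010184766019708634)) [0.5711 0.1849 0.0864] [0.572  0.1847 0.0856]
top spot 0 blk 776
 plane [ 0.5195 -0.2466] [ 0.0412 -0.0735  0.0448] 379
 footpix [132 137 138] 7295
 foot ((506.8599853515625, -197.8461151123047), (199.63287353515625, 261.1443176269531), 15.25637149810791) 0.03617900176525444
 ring 404 (array([0.5715, 0.1853]), np.float64(0.03907142249960795))
```

The two views agree, with z above the table:
- Tamper and stand: about (0.571, 0.185), handle top about 0.086.
- Plate: about (0.521, -0.252), top centre about 0.0445.
- Foot top: about 0.036, turned 15°.

Next I move over the stand.

Emit:
carry_out([
  [[5.2,-5,0],0,1],
  [[10.4,-10,0],0,1],
  [[15.6,-15,0],0,1],
  [[20.8,-20,0],0,1],
  [[26,-25,0],0,1],
  [[31.2,-30,0],0,1],
  [[36.4,-35,0],0,1],
  [[41.6,-40,0],0,1],
  [[46.8,-45,0],0,1],
  [[50,-48,0],0,1],
], force=80)

```text
t: 1.35
ee_pos: [0.4903, 0.0016, 0.2313]
tool_rot: [0.0, 0.98, 0.2, 0.0]
force: [1.0, -1.8, -0.8]
width: 0.0851
grip_force: 0.0
```

```bash
cat > go.py <<'E'
import sys
from h import *
from scipy.spatial.transform import Rotation as R
np.set_printoptions(precision=4,suppress=True)
s=manip.read_state(); w,x,y,z=s['tool_rot']; Rm=R.from_quat([x,y,z,w]).as_matrix()
print('t',s['t'],'ee',s['ee_pos'],'F',s['force'],'w',s['width'],'tilt',np.arccos(-Rm[2,2]),'q',s['q'])
if len(sys.argv)>3: print('shift cm',100*Rm.T@(np.array([float(a) for a in sys.argv[1:4]])-s['ee_pos']))
E
python3 go.py .571 .185 .12
```

```text
t 1.35 ee [0.4903 0.0016 0.2313] F [ 1.0387 -1.7867 -0.8007] w 0.08510727850029162 tilt 0.00013522112657737988 q [-0.0209  0.2249  1.9216 -0.0001  0.995   1.148 ]
shift cm [ 14.6016 -13.7197  11.1283]
```

Emit:
carry_out([
  [[4,-4,2],0,1],
  [[8,-8,5],0,1],
  [[9.5,-9,7],0,1],
  [[9.5,-9,7],0,1],
  [[9.5,-9,7],0,1],
  [[9.5,-9,7],0,1],
  [[9.5,-9,7],0,1],
  [[9.5,-9,7],0,1],
  [[9.5,-9,7],0,1],
  [[9.5,-9,7],0,1],
])

```text
t: 2.6
ee_pos: [0.5422, 0.1195, 0.1614]
tool_rot: [-0.0, 0.98, 0.199, 0.0]
force: [1.0, 0.1, -0.0]
width: 0.0856
grip_force: 0.0
```

```bash
python3 go.py .571 .185 .041
```

```text
t 2.6 ee [0.5422 0.1195 0.1614] F [ 0.9512  0.0829 -0.008 ] w 0.08559902144976138 tilt 7.331162023458804e-05 q [0.1955 0.4148 1.8366 0.     0.8901 1.3646]
shift cm [ 5.2144 -4.9012 12.0379]
```

Emit:
carry_out([
  [[3,-3,0],0,1],
  [[5.2,-4.9,0],0,1],
  [[5.2,-4.9,2],0,1],
  [[5.2,-4.9,5],0,1],
  [[5.2,-4.9,8],0,1],
  [[5.2,-4.9,11],0,1],
  [[5.2,-4.9,12],0,1],
  [[5.2,-4.9,12],0,1],
  [[5.2,-4.9,12],0,0.6],
  [[5.2,-4.9,12],0,0.2],
], force=80)

```text
t: 3.85
ee_pos: [0.5716, 0.1852, 0.0425]
tool_rot: [-0.0, 0.98, 0.2, 0.001]
force: [0.4, 0.8, -0.3]
width: 0.0515
grip_force: 0.0
```

Emit:
carry_out([
  [[0,0,0],0,0],
  [[0,0,0],0,0],
  [[0,0,0],0,0],
  [[0,0,0],0,0],
  [[0,0,0],0,0],
  [[0,0,0],0,0],
  [[0,0,-0.5],0,0],
  [[0,0,-1],0,0],
  [[0,0,-1.5],0,0],
  [[0,0,-1.5],0,0],
], force=80)

```text
t: 5.1
ee_pos: [0.5711, 0.1851, 0.0568]
tool_rot: [-0.0, 0.98, 0.2, 0.0]
force: [0.4, -0.1, -1.1]
width: 0.0287
grip_force: 78.8
```

```bash
python3 go.py .521 -.2515 .16
python3 - <<'E'
from h import *
out=[]
for n in('side','top'):
    p,d=camera(n); np.save(n+'1p.npy',p);np.save(n+'1.npy',d); 
    u,v=dict(side=(228,280),top=(210,213))[n]
    out.append(cv2.resize(p[v-60:v+60,u-60:u+60,::-1],(400,400),interpolation=cv2.INTER_CUBIC))
cv2.imwrite('pics/g1.png',np.hstack(out))
E
```

```text
t 5.1 ee [0.5711 0.1851 0.0568] F [ 0.3564 -0.0704 -1.0581] w 0.028685613824317904 tilt 0.0008182917374169563 q [0.2936 0.6273 1.7749 0.     0.7386 1.4626]
shift cm [-21.6796  38.2245 -10.3345]
```

View pics/g1.png

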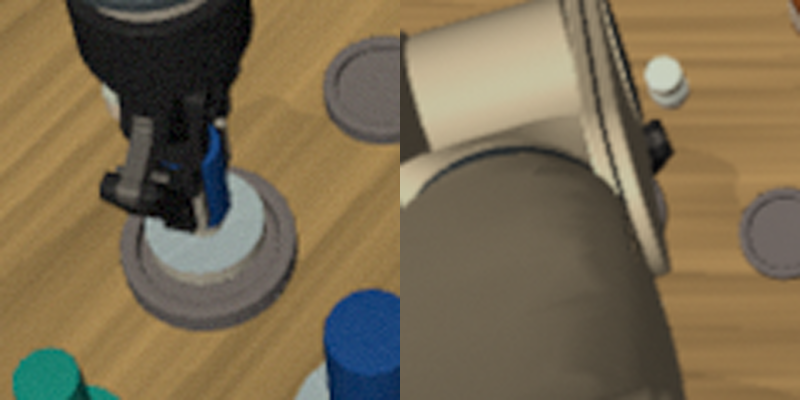

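The left half shows the tamper's handle at (212,180) held between the fingers, with its foot rising out of the cup. Next I lift it and carry it to above the plate.

Emit:
carry_out([
  [[0,0,-4],0,0],
  [[0,0,-8],0,0],
  [[0,0,-10],0,0],
  [[-2,3.5,-10],0,0],
  [[-4.5,8,-10],0,0],
  [[-7,12.5,-10],0,0],
  [[-9.5,17,-10],0,0],
  [[-12,21.5,-10],0,0],
  [[-14.5,26,-10],0,0],
  [[-17,30,-10],0,0],
], force=80)

```text
t: 6.45
ee_pos: [0.5313, -0.1594, 0.1562]
tool_rot: [0.0, 0.98, 0.199, 0.0]
force: [0.1, -0.6, -2.2]
width: 0.0285
grip_force: 79.5
```

Emit:
carry_out([
  [[-1.5,2.5,0],0,0],
  [[-3,5.2,0],0,0],
  [[-4.2,7.4,0],0,0],
  [[-4.7,8.2,0],0,0],
  [[-4.7,8.2,0],0,0],
  [[-4.7,8.2,0],0,0],
  [[-4.7,8.2,0],0,0],
  [[-4.7,8.2,0],0,0],
  [[-4.7,8.2,0],0,0],
  [[-4.7,8.2,0],0,0],
])

```text
t: 7.7
ee_pos: [0.5206, -0.2513, 0.1564]
tool_rot: [0.0, 0.98, 0.2, 0.0]
force: [-0.6, 0.1, -1.7]
width: 0.0287
grip_force: 79.5
```

```bash
python3 go.py .521 -.2515 .1
python3 - <<'E'
from h import *
p,d=camera('side'); np.save('side2p.npy',p);np.save('side2.npy',d)
cv2.imwrite('pics/c2.png',cv2.resize(p[60:210,290:450,::-1],None,fx=4,fy=4,interpolation=cv2.INTER_CUBIC)[:600])
E
```

```text
t 7.7 ee [ 0.5206 -0.2513  0.1564] F [-0.6204  0.1255 -1.6737] w 0.02867177382355094 tilt 6.639530712576296e-05 q [-0.4704  0.4517  1.7886  0.      0.9013  0.6984]
shift cm [0.0334 0.0309 5.6363]
```

View pics/c2.png

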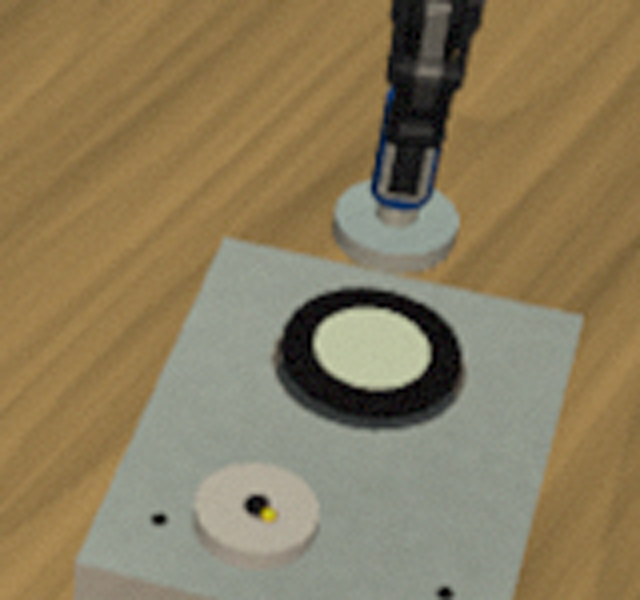

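The crop shows the tamper upright above the plate: its foot is at (395,225), the white spot at (372,348), and the dish at (257,512) is undisturbed. Next I descend to just above the plate.

Emit:
carry_out([
  [[0,0,2.5],0,0],
  [[0,0,5],0,0],
  [[0,0,6.2],0,0],
  [[0,0,6.6],0,0],
  [[0,0,6.6],0,0],
  [[0,0,6.6],0,0],
  [[0,0,6.6],0,0],
  [[0,0,6.6],0,0],
  [[0,0,6.6],0,0],
  [[0,0,6.6],0,0],
], force=100)

```text
t: 9.0
ee_pos: [0.5205, -0.2514, 0.0904]
tool_rot: [0.0, 0.98, 0.2, 0.0]
force: [0.3, 0.8, -2.9]
width: 0.0283
grip_force: 98.6
```

Emit:
carry_out([
  [[0,0,0.15],0,0],
  [[0,0,0.3],0,0],
  [[0,0,0.45],0,0],
  [[0,0,0.6],0,0],
  [[0,0,0.75],0,0],
  [[0,0,0.9],0,0],
  [[0,0,1.05],0,0],
  [[0,0,1.2],0,0],
  [[0,0,1.2],0,0],
  [[0,0,1.2],0,0],
])

```text
t: 10.25
ee_pos: [0.5206, -0.2515, 0.0783]
tool_rot: [0.0, 0.98, 0.2, 0.0]
force: [-0.1, 1.1, 0.1]
width: 0.0282
grip_force: 98.6
```

Emit:
carry_out([
  [[0,0,0.1],0,0],
  [[0,0,0.2],0,0],
  [[0,0,0.3],0,0],
  [[0,0,0.4],0,0],
  [[0,0,0.5],0,0],
  [[0,0,0.6],0,0],
  [[0,0,0.7],0,0],
  [[0,0,0.8],0,0],
  [[0,0,0.8],0,0],
  [[0,0,0.8],0,0],
])

```text
t: 11.5
ee_pos: [0.5206, -0.2515, 0.0703]
tool_rot: [0.0, 0.98, 0.2, 0.0]
force: [0.7, -0.1, 1.0]
width: 0.0281
grip_force: 98.6
```

Emit:
carry_out([
  [[0,0,0.03],0,0],
  [[0,0,0.06],0,0],
  [[0,0,0.1],0,0],
  [[0,0,0.12],0,0],
  [[0,0,0.15],0,0],
  [[0,0,0.18],0,0],
  [[0,0,0.2],0,0],
  [[0,0,0.2],0,0],
  [[0,0,0.2],0,0],
  [[0,0,0.2],0,0],
])

```text
t: 12.75
ee_pos: [0.5206, -0.2515, 0.0683]
tool_rot: [0.0, 0.98, 0.2, 0.0]
force: [0.0, -0.1, 3.8]
width: 0.0284
grip_force: 98.6
```

Emit:
carry_out([
  [[0,0,0.02],0,0],
  [[0,0,0.04],0,0],
  [[0,0,0.06],0,0],
  [[0,0,0.08],0,0],
  [[0,0,0.1],0,0],
  [[0,0,0.1],0,0],
  [[0,0,0.1],0,0],
  [[0,0,0.1],0,0],
  [[0,0,0.1],0,0],
  [[0,0,0.1],0,0],
])

```text
t: 14.0
ee_pos: [0.5206, -0.2514, 0.0673]
tool_rot: [0.0, 0.98, 0.2, 0.0]
force: [0.4, 0.3, 3.1]
width: 0.0281
grip_force: 98.6
```

Net force on the plate is about 5–6 N, so it is still on the spring. I'll go on in 0.5 mm steps.

Emit:
carry_out([
  [[0,0,0.01],0,0],
  [[0,0,0.02],0,0],
  [[0,0,0.03],0,0],
  [[0,0,0.04],0,0],
  [[0,0,0.05],0,0],
  [[0,0,0.05],0,0],
  [[0,0,0.05],0,0],
  [[0,0,0.05],0,0],
  [[0,0,0.05],0,0],
  [[0,0,0.05],0,0],
])

```text
t: 15.25
ee_pos: [0.5206, -0.2515, 0.0671]
tool_rot: [0.0, 0.98, 0.2, 0.0]
force: [-0.4, 0.3, 6.7]
width: 0.0284
grip_force: 98.6
```

```bash
python3 go.py
```

```text
t 15.25 ee [ 0.5206 -0.2515  0.0671] F [-0.4497  0.2934  6.7476] w 0.028449905982217017 tilt 0.00018500252360546576 q [-0.4706  0.5877  1.8235  0.      0.7302  0.6984]
```

The stop is reached: the TCP lags by 0.3 mm and the net force is about 9 N. I'll press further gently.

Emit:
carry_out([
  [[0,0,0.01],0,0],
  [[0,0,0.02],0,0],
  [[0,0,0.03],0,0],
  [[0,0,0.03],0,0],
  [[0,0,0.03],0,0],
  [[0,0,0.03],0,0],
  [[0,0,0.03],0,0],
  [[0,0,0.03],0,0],
  [[0,0,0.03],0,0],
  [[0,0,0.03],0,0],
])

```text
t: 16.5
ee_pos: [0.5206, -0.2515, 0.0671]
tool_rot: [0.0, 0.98, 0.2, 0.0]
force: [-1.0, 0.2, 9.2]
width: 0.028
grip_force: 98.6
```

Emit:
carry_out([
  [[0,0,0.02],0,0],
  [[0,0,0.04],0,0],
  [[0,0,0.06],0,0],
  [[0,0,0.07],0,0],
  [[0,0,0.07],0,0],
  [[0,0,0.07],0,0],
  [[0,0,0.07],0,0],
  [[0,0,0.07],0,0],
  [[0,0,0.07],0,0],
  [[0,0,0.07],0,0],
])

```text
t: 17.75
ee_pos: [0.5207, -0.2515, 0.0669]
tool_rot: [0.0, 0.98, 0.2, 0.0]
force: [-2.7, 1.7, 15.7]
width: 0.0279
grip_force: 99.0
```

The net force is about 18 N. I'll hold it there, then lift off.

Emit:
carry_out([
  [[0,0,0],0,0],
  [[0,0,0],0,0],
  [[0,0,0],0,0],
  [[0,0,0],0,0],
  [[0,0,0],0,0],
  [[0,0,0],0,0],
  [[0,0,0],0,0],
  [[0,0,0],0,0],
  [[0,0,0],0,0],
  [[0,0,0],0,0],
])

```text
t: 19.0
ee_pos: [0.5207, -0.2515, 0.0669]
tool_rot: [0.0, 0.98, 0.2, 0.0]
force: [-2.2, 1.3, 14.7]
width: 0.0283
grip_force: 99.0
```

Emit:
carry_out([
  [[0,0,-0.1],0,0],
  [[0,0,-0.3],0,0],
  [[0,0,-0.6],0,0],
  [[0,0,-1.2],0,0],
  [[0,0,-3],0,0],
  [[0,0,-6],0,0],
  [[0,0,-9],0,0],
  [[0,0,-9],0,0],
  [[0,0,-9],0,0],
  [[0,0,-9],0,0],
])

```text
t: 20.25
ee_pos: [0.5197, -0.251, 0.1547]
tool_rot: [-0.001, 0.98, 0.2, -0.001]
force: [0.2, 0.0, -2.1]
width: 0.0279
grip_force: 98.7
```

```bash
python3 go.py .571 .185 .157
python3 - <<'E'
from h import *
np.set_printoptions(precision=4,suppress=True)
p,d=camera('side'); X=pts('side',d); p=p.astype(int); vv,uu=np.indices(d.shape)
for a,bb in ((p.astype(int),X),(np.load('side0p.npy').astype(int),pts('side',np.load('side0.npy')))):
    P=bb[(np.hypot(bb[...,0]-.521,bb[...,1]+.252)<.038)&(bb[...,2]<.06)]
    f=np.hypot(bb[...,0]-.506,bb[...,1]+.198)<.15
    F=bb[f&(abs(bb[...,2]-.035)<.004)&(np.hypot(bb[...,0]-.521,bb[...,1]+.252)>.06)]
    A=np.c_[P[:,:2]-[.521,-.252],np.ones(len(P))]; s=np.linalg.lstsq(A,P[:,2],rcond=None)[0]
    A2=np.c_[F[:,:2]-[.521,-.252],np.ones(len(F))]; s2=np.linalg.lstsq(A2,F[:,2],rcond=None)[0]
    print('plate',s,'foot',s2,'rel',s-s2,len(P))
cv2.imwrite('pics/c3.png',cv2.resize(p[60:210,290:450,::-1].astype(np.uint8),None,fx=4,fy=4,interpolation=cv2.INTER_CUBIC)[:600])
E
```

```text
t 20.25 ee [ 0.5197 -0.251   0.1547] F [ 0.2477  0.0126 -2.0639] w 0.02793333266305104 tilt 0.0022127527422665543 q [-0.4706  0.4538  1.79    0.      0.9001  0.6984]
shift cm [ 21.7722 -38.1258  -0.1978]
plate [-0.0005 -0.0084  0.0295] foot [0.0008 0.0008 0.0343] rel [-0.0013 -0.0092 -0.0048] 699
plate [ 0.0838 -0.1968  0.0413] foot [0.001  0.0009 0.0343] rel [ 0.0828 -0.1977  0.0071] 836
```

View pics/c3.png

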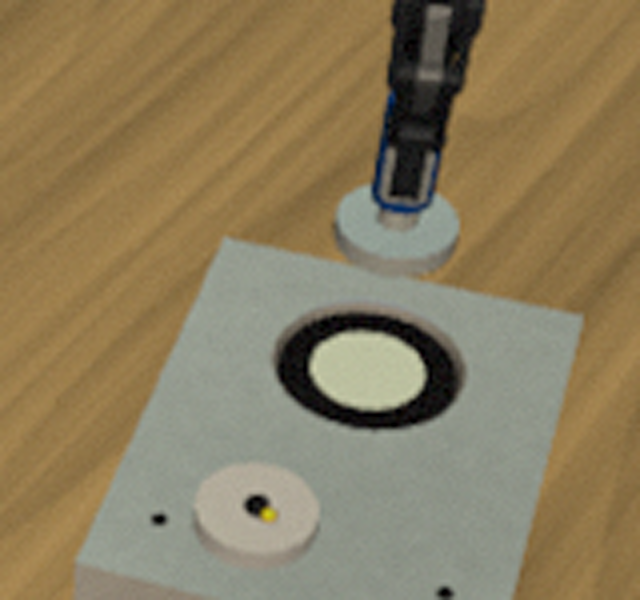

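The plate now sits level, about 5 mm below the foot's top, with its spot at (368,370). The dish is unmoved and the tamper is held upright. Next I carry it back to its stand.

Emit:
carry_out([
  [[2,-3.5,0],0,0],
  [[4.5,-8,0],0,0],
  [[7,-12.5,0],0,0],
  [[9.5,-17,0],0,0],
  [[12,-21.5,0],0,0],
  [[14.5,-26,0],0,0],
  [[17,-30,0],0,0],
  [[19,-34,0],0,0],
  [[21,-37,0],0,0],
  [[21.7,-38.2,0],0,0],
])

```text
t: 21.55
ee_pos: [0.5706, 0.1868, 0.1549]
tool_rot: [0.0, 0.98, 0.201, -0.001]
force: [-0.1, 0.1, -3.2]
width: 0.0283
grip_force: 98.9
```

Emit:
carry_out([
  [[0,0,0],0,0],
  [[0,0,0],0,0],
  [[0,0,2],0,0],
  [[0,0,5],0,0],
  [[0,0,7],0,0],
  [[0,0,8],0,0],
  [[0,0,8],0,0],
  [[0,0,8],0,0],
  [[0,0,8],0,0],
  [[0,0,8],0,0],
])

```text
t: 22.8
ee_pos: [0.5712, 0.1852, 0.0764]
tool_rot: [-0.0, 0.98, 0.2, 0.0]
force: [0.8, 0.8, -2.0]
width: 0.0279
grip_force: 98.9
```

```bash
python3 go.py .571 .1852 .044
python3 - <<'E'
from m import *
np.set_printoptions(precision=4,suppress=True)
p,d=camera('side'); X=pts('side',d); p=p.astype(int); vv,uu=np.indices(d.shape)
print([(k,X[v,u]) for k,(u,v) in dict(vial=(205,233),bottle=(218,157),dish=(354,187)).items()])
# tamper foot top and ring, in the same view
near=np.hypot(X[...,0]-.571,X[...,1]-.185)<.06
ft=near&(X[...,2]>.03)&(X[...,2]<.05)&(p.min(-1)>110)&(abs(p[...,0]-p[...,2])<40)
P=X[ft]; print('disc',len(P),np.median(P[:,2]) if len(P) else '')
cv2.imwrite('pics/c4.png',cv2.resize(p[210:350,160:300,::-1].astype(np.uint8),None,fx=4,fy=4,interpolation=cv2.INTER_CUBIC))
E
```

```text
t 22.8 ee [0.5712 0.1852 0.0764] F [ 0.795   0.8174 -1.9657] w 0.027938863510233544 tilt 0.0009980413785458566 q [ 0.2937  0.5965  1.7706 -0.      0.7734  1.4626]
shift cm [-0.0185 -0.0114  3.2429]
[('vial', array([0.5554, 0.2195, 0.2228])), ('bottle', array([0.5003, 0.2251, 0.3909])), ('dish', array([ 0.5075, -0.1115,  0.0522]))]
disc 170 0.049231513539142624
```

View pics/c4.png

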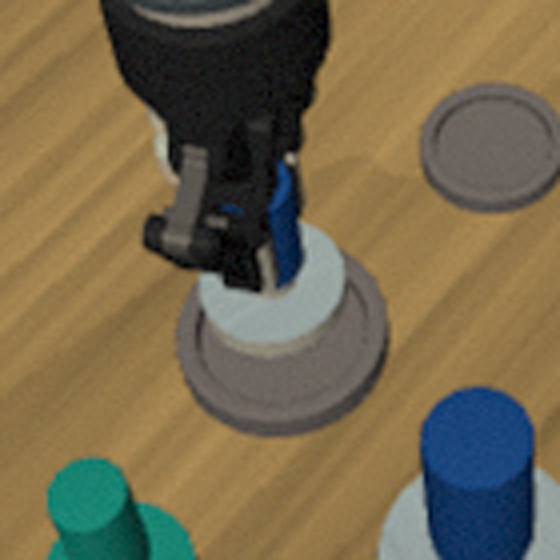

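The tamper's foot at (272,285) hangs upright over the cup at (283,345). I'll lower it and feel for the floor.

Emit:
carry_out([
  [[0,0,1],0,0],
  [[0,0,2],0,0],
  [[0,0,2.6],0,0],
  [[0,0,3],0,0],
  [[0,0,3.2],0,0],
  [[0,0,3.3],0,0],
  [[0,0,3.35],0,0],
  [[0,0,3.35],0,0],
  [[0,0,3.35],0,0],
  [[0,0,3.35],0,0],
])

```text
t: 24.1
ee_pos: [0.5709, 0.185, 0.0424]
tool_rot: [-0.0, 0.98, 0.2, 0.0]
force: [0.1, -0.5, -1.8]
width: 0.0283
grip_force: 98.9
```

Emit:
carry_out([
  [[0,0,0.02],0,0],
  [[0,0,0.05],0,0],
  [[0,0,0.07],0,0],
  [[0,0,0.1],0,0],
  [[0,0,0.12],0,0],
  [[0,0,0.12],0,0],
  [[0,0,0.12],0,0],
  [[0,0,0.12],0,0],
  [[0,0,0.12],0,0],
  [[0,0,0.12],0,0],
])

```text
t: 25.35
ee_pos: [0.571, 0.185, 0.0423]
tool_rot: [-0.0, 0.98, 0.199, 0.0]
force: [-3.9, -2.0, 11.2]
width: 0.0281
grip_force: 99.9
```

Floor felt at TCP z = 0.0424, close to the grasp height. I'll back off slightly, open and rise.

Emit:
carry_out([
  [[0,0,-0.1],0,0],
  [[0,0,-0.1],0,0],
  [[0,0,-0.1],0,0.4],
  [[0,0,-0.1],0,0.7],
  [[0,0,-0.1],0,1],
  [[0,0,-0.1],0,1],
  [[0,0,-0.1],0,1],
  [[0,0,-0.1],0,1],
  [[0,0,-0.1],0,1],
  [[0,0,-0.1],0,1],
])

```text
t: 26.6
ee_pos: [0.5709, 0.185, 0.0421]
tool_rot: [-0.0, 0.98, 0.2, 0.0]
force: [0.3, 0.5, 0.3]
width: 0.0854
grip_force: 0.0
```

Emit:
carry_out([
  [[0,0,-1],0,1],
  [[0,0,-3],0,1],
  [[0,0,-6],0,1],
  [[0,0,-10],0,1],
  [[0,0,-15],0,1],
  [[-4,6,-18],0,1],
  [[-8,12,-18],0,1],
  [[-10,16,-18],0,1],
  [[-10,16,-18],0,1],
  [[-10,16,-18],0,1],
])

```text
t: 27.85
ee_pos: [0.5416, -0.0017, 0.2233]
tool_rot: [0.0, 0.98, 0.199, 0.001]
force: [0.7, 0.1, 0.1]
width: 0.0855
grip_force: 0.0
```

```bash
python3 go.py
python3 - <<'E'
from m import *
np.set_printoptions(precision=4,suppress=True)
for n in ('side','top'):
    p,d=camera(n); cv2.imwrite(f'pics/{n}5.png',p[...,::-1]); X=pts(n,d); p=p.astype(int); r,g,b=p[...,0],p[...,1],p[...,2]
    bl=(np.hypot(X[...,0]-.571,X[...,1]-.185)<.05)&(b>r+40)&(b>g+25)&(X[...,2]>.08)
    T=X[bl]
    if len(T): print(n,'tamper top',len(T),T.mean(0),(T.min(0)+T.max(0))/2)
    print([(k,X[v,u]) for k,(u,v) in dict(side=dict(vial=(205,233),bottle=(218,157),dish=(354,187)),top=dict(vial=(230,175),bottle=(279,142),dish=(337,239)))[n].items()])
E
```

```text
t 27.85 ee [ 0.5416 -0.0017  0.2233] F [0.7023 0.0728 0.0848] w 0.08547314153133717 tilt 0.001665395215697167 q [-0.0253  0.3108  1.8226  0.0004  1.0065  1.1451]
side tamper top 248 [0.5692 0.1861 0.0843] [0.5695 0.1856 0.0837]
[('vial', array([0.6646, 0.1357, 0.0534])), ('bottle', array([0.7211, 0.0241, 0.1196])), ('dish', array([ 0.5071, -0.1107,  0.0531]))]
top tamper top 124 [0.5704 0.1851 0.0861] [0.5702 0.1845 0.0855]
[('vial', array([0.6661, 0.1364, 0.0558])), ('bottle', array([0.5687, 0.0188, 0.5572])), ('dish', array([ 0.4277, -0.0436,  0.6397]))]
```

View pics/side5.png

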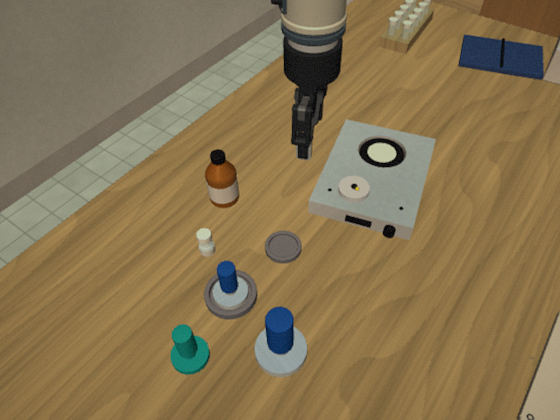

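The tamper stands upright in its cup at (228,280), within about 1–2 mm of where it began. The plate is down at (382,152). The dish, vial and bottle are in place, and the arm is clear.

```bash
python3 -c "
from bench import manip; print(manip.finish_job())"
```

```text
the job is handed in; nothing more can be done
None
```

I handed the job in at about 28 s: the plate was pressed level onto its stop and held at about 18 N for over a second, the tamper is back upright in its stand, and the dish, vial and bottle are where they were; no verdict was returned.

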